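# Sort left and right oven tray runners into the carrier and latch its gate

## Task

Take the two oven tray runners off their sloping drying stands and lay each one, without dropping it, flat on its ledge on the floor of the carrier compartment that already holds the fixed pattern runner of the same hand (left or right). Then swing the carrier's wire gate over and press it down until it snaps home under its spring catch, without forcing it, and let go. Do not push the bowl, the jar or the spatula about.

Things in the scene. Friction and masses are not known exactly. Their poses are not given: they have to be found in the camera images.
- runner_left_leaf (a point): loose left-hand tray runner, aluminium, 0.22 kg: ledge 110 x 40 x 8 mm; upright leaf (8 thick, top 45 over the underside) along one long edge; end stop 8 thick, 30 high, at the -y end. Looking towards its stop, ledge down, the leaf is on the left. Point: mid-length, mid-thickness of the leaf, 30 over the underside, 16 leafwards of the ledge's centre line. z up from the ledge, y along it, x towards the leaf
- runner_right_leaf (a point): loose right-hand tray runner, aluminium, 0.22 kg: ledge 110 x 40 x 8 mm; upright leaf (8 thick, top 45 over the underside) along one long edge; end stop 8 thick, 30 high, at the +y end. Looking towards its stop, ledge down, the leaf is on the right. Point: mid-length, mid-thickness of the leaf, 30 over the underside, 16 leafwards of the ledge's centre line. z up from the ledge, y along it, x towards the leaf
- stand_left: fixed steel drying stand, either side of the carrier, bearing the left-hand runner at the start. Origin on the counter below its middle; z up. Board 140 mm wide (y), 110 along the slope, rising 30 degrees to its +x; middle 55 high, lip 10 high at the low end. The runner's ledge lies on it against the lip, length across the slope, leaf uphill: the leaf leans 30 degrees, its top towards -x
- stand_right: the equal stand that bears the right-hand runner; same axes and sizes
- carrier: fixed grey plastic carrier, open on top, 150 (x) by 295 (y) by 60 mm high, walls, floor and middle divider 5 thick: two compartments 140 (x) by 140 (y) inside, centres at y = +73 and -73. Origin on the counter under its centre, z up; catch on the -x side, gate hinge on the +x side. A pattern takes the +x 41 mm of each compartment; a runner is laid in front of it, along y, in the free 99 mm
- pattern_left: left-hand pattern runner: same shape and axes as the left-hand runner, fixed on the floor of one compartment (which one varies), leaf next to the +x wall. Origin at the centre of its ledge's underside, 5 mm above the counter; in the carrier 49 mm to +x and in the middle of the compartment's y
- pattern_right: right-hand pattern runner: the same, fixed in the other compartment
- gate (a joint): angle of the wire gate, rad: 0 closed, level over the carrier; starts near 2, open, leaning back past upright. A U of 10 mm bar: arms at y = +60 and -60 mm, 165 long from hinge to cross bar. The hinge is stiff and stays where left (1 to 2 N at the cross bar moves it). At about 0.1 the cross bar meets a sprung roller; some 5 to 20 N down takes it past, to a hard stop at 0, held under the roller
- gate_hinge (a point): middle of the gate's hinge line, which runs along the carrier's y: 80 mm towards +x and 68 mm up from the carrier's origin
- gate_press (a point): on the axis of the gate's cross bar, 42 mm to +y of its middle: pinch or press here, clear of the catch. Closed, the bar's axis is 68 mm over the counter, 85 mm to -x of the carrier's origin. The roller and its guard stand at the bar's middle, within 18 mm either side in y, up to 85 mm high, on the bar's -x side
- bowl: bystander: steel bowl, 150 mm wide, 65 high; origin under its centre
- jar: bystander: glass jar, 72 mm wide, 100 high; origin under its centre
- spatula: bystander: spatula lying flat; origin under its middle

How it is judged (in metres and radians):
On the way, in this order (a step that is already met when the one before it is completed fails the run):
1. each runner lies flat on its ledge in the compartment of its own hand, let go (x of runner_left_leaf in the frame of pattern_left between -0.125 and -0.015 m and y of runner_left_leaf in the frame of pattern_left between -0.03 and 0.03 m and z of runner_left_leaf in the frame of pattern_left between 0.022 and 0.036 m and angle between each of runner_left_leaf, runner_right_leaf's own z axis and vertical below 0.12 rad and x of runner_right_leaf in the frame of pattern_right between -0.125 and -0.015 m and y of runner_right_leaf in the frame of pattern_right between -0.03 and 0.03 m and z of runner_right_leaf in the frame of pattern_right between 0.022 and 0.036 m and contact force between the fingers and runner_left below 0.3 N and contact force between the fingers and runner_right below 0.3 N), for 0.2 s.
2. the gate is pressed home under its catch (value of joint gate below 0.04 rad), for 0.2 s.
At the end, for the whole second after the job is handed in: Each runner lies ledge down (within 0.12 rad of level) on the floor of the compartment whose fixed pattern is of the same hand, in front of that pattern, at rest and released; the gate has snapped home under its catch (below 0.04 rad) and nothing touches it (all of step 1 and linear speed of each of runner_left, runner_right below 0.03 m/s and value of joint gate below 0.04 rad).
It fails at once if a runner is dropped (falls free faster than 0.6 m/s) ((contact force between the fingers and runner_left below 0.2 N and linear speed of runner_left above 0.6 m/s) or (contact force between the fingers and runner_right below 0.2 N and linear speed of runner_right above 0.6 m/s)).
It fails at once if the gate is forced hard against its stop (far harder than it needs: over 50 N) (value of joint gate below -0.009 rad).
It fails at once if the bowl, jar or spatula is pushed more than 30 mm (distance of any of bowl, jar, spatula from where it was at the start of the episode above 0.03 m).
It also fails if it takes over 72 s, if anything falls off the work surface, if the arm or the gripper's body presses on something with over 40 N, if the wrist force passes 120 N, or if a joint passes its speed limit or range.

## Robot

A 6-joint arm with a two-finger parallel gripper is mounted at the origin on the work surface. World frame = base frame: x ahead of the robot, y to its left, z up, the work surface at z = 0. Lengths are in mm, angles in rad, forces in N, time in s.
With the tool pointing down it reaches from about 275 to 1000 mm from the base axis. Payload 8.4 kg.
Tool frame: the origin (TCP) lies on the centre line of the jaws, within the pads' length; the fingertips stand r.tip_reach ahead of it and the grasp point (between the pads) lies 11 mm behind it (r.tip_reach is the distance from the TCP to the fingertips, in mm); z points along the fingers, y is the line along which they close (so a half turn about z gives the same grasp; the last joint's range is limited). The gripper opens to 85 mm and grips with 20 to 120 N. Pads are 22 mm wide; open, the fingers measure 114 mm over their backs; the gripper's body (76 mm by 85 mm) begins 54 mm behind the grasp point. The pads swing forward as they close: fully open they stand 13 mm farther back than shut.
Start: joints at [1.199, 0.353, 1.633, -0, 1.155, -0.002], TCP at [225.892, 582.753, 239.281] pointing down, gripper open.
Joint ranges: [-2.63, 2.63], [-0.92, 2.1], [0.06, 2.66], [-1.3, 4.44], [0, 2.69], [-3.02, 3.02]. Speed limits (rad/s): [2.22, 2.22, 2.79, 3.14, 3.14, 3.14].

## Interface

Orientations are given as [roll, pitch, yaw] about the fixed x, y, z axes, in that order (R = Rz(yaw) Ry(pitch) Rx(roll)).
In Python, from rig import r gives the robot as it stands.
- The arm moves only by the tool carry_out, never from a script. Its argument "targets" is a list of rows, each an object with "dp": the shift along the tool's x, y, z in mm, a list of three; "yaw": the turn about the tool's z in degrees. A call has 1 to 12 rows; each row is the pose to reach, as a shift and turn from the pose commanded when the call began, along the tool's axes at that moment; what a row does not reach only later rows make up. A row lasts 1/8 s, in which the tool goes at most 62.5 mm and 10.7 degrees, less where a joint would pass 70% of its speed; a pose out of reach is approached as far as the arm can. A call with a gripper value outside its range is refused whole. "fingers" is the opening, from -1 (shut) to 1 (fully open), so that 0 is half open, set as the call begins (left out, the last holds). The fingers move at their own pace and stop on an object; "grip_force" is the grip in N (left out, the last holds). Time passes only in rows, so rows that repeat a pose let the fingers close. It gives the time, the measured TCP pose, the force, the opening and the grip force at its end, in the units of the state.
- r.sense(): the state, without advancing time (a new reading comes with each control period).
- r.grab_frame(name): name is "scene" or "top" or "wrist"; returns the picture (400x640x3 uint8, red, green, blue); there is no depth.
- r.get_calibration(name): a dict with "fx", "fy", "cx", "cy" (pixels), "rvec" (rotation vector, rad) and "tvec" (3), from world to camera coordinates, as OpenCV has them. Camera axes: x right, y down, z forward; pixel columns grow to the right and rows downward; lengths in mm; the calibration is good to about 2 mm. A picture is of the moment at which its call begins: read the wrist's pose just before it. get_calibration takes no time and is no camera call; for the wrist camera it gives the pose at the moment of the call.
- r.sign_off(): hands the job in; it is judged then, once.
The state is a dict: "clock": time; "qpos": joint angles; "qvel": joint speeds; "joint_efforts": joint torques, N m; "eef_pos": TCP position; "tcp_rot": TCP orientation; "contact_force": force on the tool from outside, world axes, zero at the start; "wrist_torque": the same for the moment, N m; "opening": opening from 0.0 (shut) to 1.0 (fully open); "grasp_force": force on a finger pad.
Only numpy, scipy, OpenCV 4.12 (cv2) and the standard library are available. Lean on these libraries where they do the work, as an engineer would, in place of code of your own. Each camera call takes 0.05 s, during which the arm holds its last target. There are 200 camera calls.

## Working session

There is one attempt and no reset: what is moved stays moved. The work goes in short steps, Python scripts to look and compute and a tool call to move; the robot and the scene stay as the last step left them, time stands still between calls to the robot, and variables do not carry over. Pictures are saved under pics/ and viewed, at most 10 in all, crops included, and the job is handed in when it is done.

Besides the shell and the picture viewer there is one more tool, called after ">>>" as name(argument=value, ...) on one line, values as JSON. carry_out: Moves the arm, as the interface text tells. Its arguments: {"type":"object","properties":{"targets":{"type":"array","items":{"type":"object","properties":{"dp":{"type":"array","items":{"type":"number"}},"yaw":{"type":"number"}}}},"fingers":{"type":"number"},"grip_force":{"type":"number"}},"required":["targets"]}

```bash
ls; mkdir -p pics; python3 - <<'E'
from rig import r
import cv2,json
print(r.sense(), r.tip_reach)
for n in ["top","scene"]:
    im=r.grab_frame(n); cv2.imwrite(f"pics/{n}0.png",im[:,:,::-1]); c=r.get_calibration(n); print(n,c)
E
```

```text
pics
{'clock': 0.0, 'qpos': array([ 1.19862784e+00,  3.53656961e-01,  1.63416224e+00,  1.75123061e-05,
        1.15517084e+00, -2.41355219e-03]), 'qvel': array([-1.80981157e-03, -7.10882104e-04, -2.87307932e-04, -1.28573698e-03,
        6.25128896e-05,  1.91336403e-03]), 'joint_efforts': array([ 1.92904699e-03, -6.05241823e+01, -3.42075169e+01,  8.11883228e-05,
        9.51086171e-03,  2.27425426e-05]), 'eef_pos': array([225.69797963, 582.31885033, 238.5441355 ]), 'tcp_rot': array([-3.14019532e+00, -1.93840806e-05,  2.77183062e+00]), 'contact_force': array([-0.10152282,  0.36439582, -0.70371625]), 'wrist_torque': array([0.02486168, 0.03706639, 0.05249061]), 'grasp_force': 0.0, 'opening': 1.000869615861076} 8.0
top {'fx': 470.6728798528338, 'fy': 470.6728798528338, 'cx': 311.2315909446129, 'cy': 200.59570973330966, 'rvec': array([ 2.20482986, -2.15531549,  0.11744893]), 'tvec': array([ -11.37752407,  588.38233829, 1398.63496023])}
scene {'fx': 421.5312375764285, 'fy': 421.5312375764285, 'cx': 322.7649504555777, 'cy': 195.9415266168307, 'rvec': array([ 1.99704651,  1.29645482, -0.54674032]), 'tvec': array([-272.67610547, -295.89104554, 1632.48279212])}
```

View pics/top0.png

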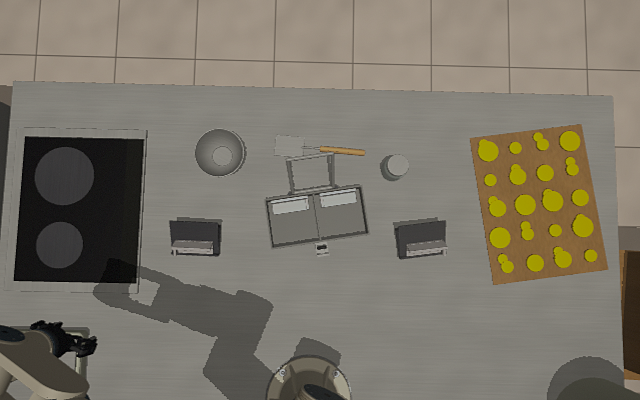

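View pics/scene0.png

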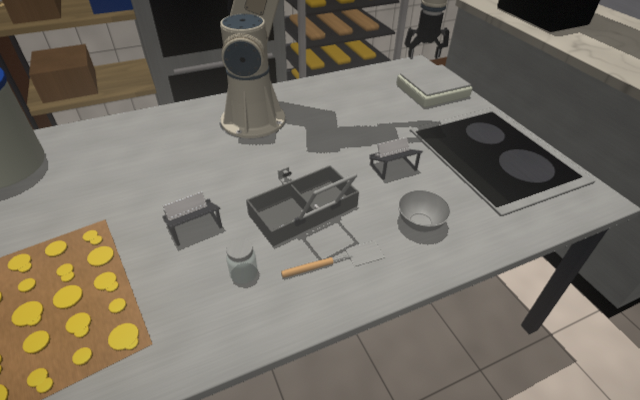

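```bash
python3 - <<'E'
import cv2,numpy as np
t=cv2.imread("pics/top0.png")
f=lambda a,k:cv2.resize(a,None,fx=k,fy=k,interpolation=cv2.INTER_CUBIC)
c=f(t[145:265,255:380],4.0)
a=f(t[208:265,160:230],4.2);b=f(t[208:265,385:455],4.2)
s=np.vstack([a,b])[:480]
s=cv2.resize(s,(295,480)); c=cv2.resize(c,(500,480))
cv2.imwrite("pics/crop0.png",np.hstack([c,s]))
E
```

```text
(no output)
```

View pics/crop0.png

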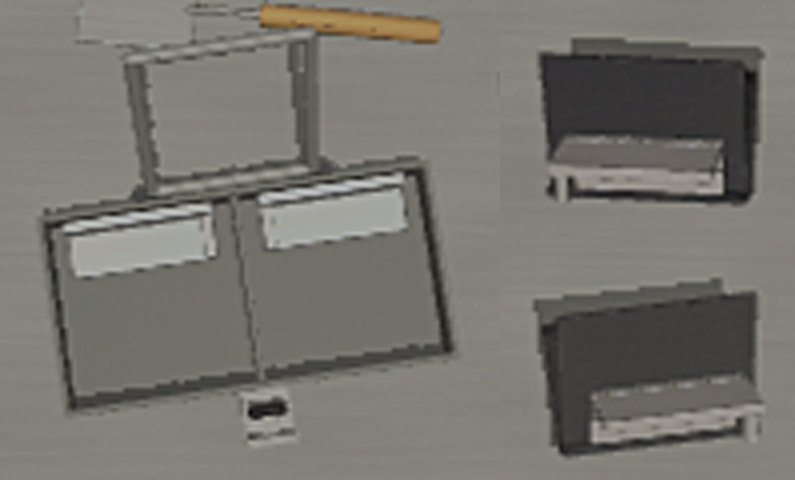

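```bash
cat > h.py <<'E'
from rig import r
import cv2,numpy as np
from scipy.spatial.transform import Rotation as Ro
def cam(n):
    c=r.get_calibration(n); R=cv2.Rodrigues(np.array(c["rvec"]))[0]; t=np.array(c["tvec"])
    return np.array([[c["fx"],0,c["cx"]],[0,c["fy"],c["cy"]],[0,0,1]]),R,t
def ray(C,u,v,z):
    K,R,t=C; d=R.T@np.linalg.solve(K,[u,v,1]); o=-R.T@t
    return o+d*(z-o[2])/d[2]
def proj(C,p):
    K,R,t=C; q=K@(R@np.array(p,float)+t); return q[:2]/q[2]
def move(p,yawdeg,s=None):
    s=r.sense(); Rt=Ro.from_euler('xyz',s["tcp_rot"]).as_matrix()
    dp=Rt.T@(np.array(p)-s["eef_pos"]); dy=-(yawdeg-np.degrees(s["tcp_rot"][2]))
    dy=(dy+90)%180-90
    print("dp",dp.round(1),"yaw",round(dy,1),"now",s["eef_pos"].round(1),"yaw",np.degrees(s["tcp_rot"][2]).round(1),"F",s["contact_force"].round(1))
def shot(n,name,crop=None):
    C=cam(n); im=r.grab_frame(n)[:,:,::-1]; cv2.imwrite(f"pics/{name}.png",im); np.savez(f"pics/{name}.npz",K=C[0],R=C[1],t=C[2]); return C,im
def load(name):
    d=np.load(f"pics/{name}.npz"); return d["K"],d["R"],d["t"]
E
python3 - <<'E'
from h import *
C=cam("top"); W=cam("wrist")
print("wristcam pos",(-W[1].T@W[2]).round(1),"axis",W[1][2].round(2),"right",W[1][0].round(2),W[0].round(0).tolist())
cc=[ray(C,*p,60)[:2] for p in [(266.2,198.7),(361.2,185),(368.7,233),(272.5,247)]]
print("carrier",np.round(cc,1).tolist(),np.mean(cc,0))
for i,j in [(0,1),(1,2),(3,2),(0,3)]:
    d=cc[j]-cc[i];print(np.linalg.norm(d).round(1),np.degrees(np.arctan2(d[1],d[0])).round(1))
for n,o,p in [("A",(160,208),[(553,165),(720,168)]),("B",(385,208),[(592,413-239),(760,400-239)])]:
    q=[ray(C,o[0]+(u-500)/4.2,o[1]+v/4.2,89)[:2] for u,v in p]; d=q[1]-q[0]
    print(n,np.round(q,1).tolist(),np.mean(q,0).round(1),np.linalg.norm(d).round(1),np.degrees(np.arctan2(d[1],d[0])).round(1))
E
```

```text
wristcam pos [152.  611.6 373.5] axis [ 0.29 -0.11 -0.95] right [ 0.36  0.93 -0.  ] [[297.0, 0.0, 320.0], [0.0, 297.0, 195.0], [0.0, 0.0, 1.0]]
carrier [[588.0, 135.7], [635.5, -145.2], [493.5, -169.1], [446.3, 112.9]] [540.80557262 -16.41389322]
284.9 -80.4
144.0 -170.5
285.9 -80.5
143.5 -170.8
A [[439.4, 396.2], [439.8, 282.7]] [439.6 339.5] 113.4 -89.8
B [[448.0, -275.8], [459.4, -391.5]] [ 453.7 -333.7] 116.3 -84.4
```

```bash
python3 - <<'E'
from h import *
move([443,340,200],90)
E
```

```text
dp [-290.2 -147.4   38.8] yaw 68.8 now [225.7 582.4 238.6] yaw 158.8 F [ 0.4 -0.2  0.5]
```

>>> carry_out(targets=[{"dp": [-42, -21, 5], "yaw": 10}, {"dp": [-84, -42, 10], "yaw": 20}, {"dp": [-126, -64, 15], "yaw": 30}, {"dp": [-168, -85, 20], "yaw": 40}, {"dp": [-210, -106, 25], "yaw": 50}, {"dp": [-250, -127, 32], "yaw": 60}, {"dp": [-290, -147, 39], "yaw": 69}, {"dp": [-290, -147, 39], "yaw": 69}, {"dp": [-290, -147, 39], "yaw": 69}], fingers=0, grip_force=40)

```text
clock: 1.23
eef_pos: [442.9, 341.0, 200.1]
tcp_rot: [-3.141, -0.0, 1.568]
contact_force: [0.6, 0.4, 0.5]
opening: 0.499
grasp_force: 0.0
```

```bash
python3 - <<'E'
from h import *
C,im=shot("wrist","w1"); print(r.sense()["eef_pos"],r.sense()["opening"])
cv2.imwrite("pics/w1.png",im)
E
```

```text
[442.64765339 341.42724647 200.28613054] 0.4970613952424164
```

View pics/w1.png

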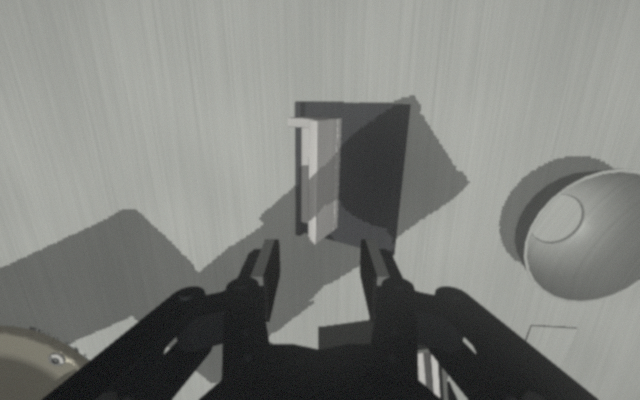

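```bash
python3 - <<'E'
import cv2,numpy as np
g=cv2.cvtColor(cv2.imread("pics/w1.png"),cv2.COLOR_BGR2GRAY)
for v in list(range(112,132,3))+[150,170,200,220]+list(range(232,250,2)): print(v,g[v,284:352:2].tolist())
E
```

```text
112 [164, 166, 167, 170, 164, 136, 89, 87, 78, 71, 74, 81, 82, 83, 80, 81, 82, 84, 80, 80, 79, 82, 83, 80, 78, 80, 79, 82, 80, 79, 83, 77, 78, 81]
115 [165, 164, 165, 166, 166, 135, 88, 86, 77, 70, 74, 82, 86, 82, 81, 79, 80, 79, 76, 81, 83, 83, 80, 80, 82, 80, 82, 80, 79, 81, 82, 81, 79, 82]
118 [166, 164, 170, 167, 158, 151, 150, 149, 146, 146, 135, 131, 122, 113, 106, 96, 92, 92, 92, 89, 90, 91, 95, 97, 98, 97, 100, 108, 103, 87, 81, 79, 80, 79]
121 [167, 166, 174, 179, 179, 179, 175, 178, 177, 177, 176, 178, 174, 173, 172, 170, 160, 130, 123, 124, 125, 129, 131, 133, 133, 130, 138, 141, 120, 91, 80, 81, 81, 79]
124 [169, 167, 177, 177, 176, 176, 175, 175, 176, 175, 174, 175, 174, 176, 184, 187, 180, 143, 130, 131, 131, 130, 132, 133, 133, 130, 136, 138, 117, 87, 79, 78, 81, 78]
127 [165, 168, 163, 161, 161, 153, 125, 128, 128, 158, 168, 169, 171, 179, 183, 185, 180, 142, 129, 129, 130, 133, 131, 135, 131, 130, 139, 138, 119, 85, 79, 81, 79, 80]
130 [167, 168, 164, 169, 168, 150, 92, 81, 99, 163, 182, 180, 180, 179, 186, 187, 180, 140, 130, 127, 132, 131, 134, 134, 132, 129, 140, 
[... 1481 characters left out ...]
 76, 79, 77]
242 [106, 106, 107, 109, 107, 105, 106, 108, 107, 108, 107, 108, 108, 110, 138, 167, 134, 113, 108, 106, 105, 107, 106, 103, 104, 104, 99, 96, 88, 86, 81, 79, 78, 75]
244 [109, 108, 107, 106, 106, 104, 108, 108, 110, 107, 108, 105, 105, 108, 108, 134, 115, 107, 106, 106, 106, 106, 106, 105, 104, 105, 107, 103, 105, 103, 96, 95, 87, 81]
246 [105, 108, 108, 110, 107, 106, 108, 107, 108, 111, 108, 104, 103, 106, 104, 106, 109, 104, 106, 107, 106, 107, 105, 105, 104, 106, 106, 105, 105, 108, 106, 106, 104, 104]
248 [108, 105, 108, 109, 107, 106, 105, 107, 108, 107, 107, 104, 105, 107, 105, 107, 107, 106, 105, 108, 107, 107, 109, 105, 107, 106, 104, 105, 105, 109, 106, 106, 104, 106]
```

```bash
python3 - <<'E'
from h import *
C=load("w1")
a,b=ray(C,317.5,119.5,89),ray(C,316.5,243.5,89); d=b-a
print(a,b,(a+b)/2,np.linalg.norm(d),np.degrees(np.arctan2(d[1],d[0])))
a2=ray(C,341,117.5,50); print("foot",a2)
move([(a+b)[0]/2+4,(a+b)[1]/2,68+2],90)
E
```

```text
[440.84569635 404.31441429  89.        ] [439.36661853 293.71626013  89.        ] [440.10615744 349.01533721  89.        ] 110.60804389586272 -90.76619601862494
foot [462.39043445 403.51548177  50.        ]
dp [  7.6   1.5 130.3] yaw -0.1 now [442.6 341.4 200.3] yaw 89.9 F [ 0.3 -0.3 -0.1]
```

>>> carry_out(targets=[{"dp": [4, 0.5, 40], "yaw": 0.8}, {"dp": [7.6, 1, 80], "yaw": 0.8}, {"dp": [7.6, 1, 110], "yaw": 0.8}, {"dp": [7.6, 1, 125], "yaw": 0.8}, {"dp": [7.6, 1, 132], "yaw": 0.8}, {"dp": [7.6, 1, 132], "yaw": 0.8}], fingers=-0.2)

```text
clock: 2.02
eef_pos: [444.3, 348.9, 68.7]
tcp_rot: [3.141, -0.0, 1.554]
contact_force: [-0.0, -0.7, -0.3]
opening: 0.401
grasp_force: 0.0
```

>>> carry_out(targets=[{"dp": [0, 0, 0], "yaw": 0}, {"dp": [0, 0, 0], "yaw": 0}, {"dp": [0, 0, 0], "yaw": 0}, {"dp": [0, 0, 0], "yaw": 0}, {"dp": [0, 0, 0], "yaw": 0}, {"dp": [0, 0, 0], "yaw": 0}], fingers=-1, grip_force=40)

```text
clock: 2.78
eef_pos: [445.8, 349.7, 70.3]
tcp_rot: [3.138, -0.003, 1.553]
contact_force: [1.1, 0.6, 9.8]
opening: 0.088
grasp_force: 41.1
```

>>> carry_out(targets=[{"dp": [0, 0, -15], "yaw": 0}, {"dp": [0, 0, -35], "yaw": 0}, {"dp": [0, 0, -70], "yaw": 0}, {"dp": [0, 0, -110], "yaw": 0}, {"dp": [0, 0, -130], "yaw": 0}, {"dp": [0, 0, -130], "yaw": 0}], grip_force=50)

```text
clock: 3.52
eef_pos: [444.8, 348.9, 200.5]
tcp_rot: [3.139, -0.002, 1.554]
contact_force: [-0.1, -0.5, -2.4]
opening: 0.081
grasp_force: 48.9
```

```bash
python3 - <<'E'
from h import *
C,im=shot("wrist","w2"); C2,im2=shot("scene","s2"); s=r.sense(); print(s["eef_pos"],s["opening"],s["contact_force"],s["grasp_force"])
a=im[150:400,170:470]
b=cv2.resize(im2[30:230,300:480],None,fx=2,fy=2)
cv2.imwrite("pics/v2.png",np.hstack([cv2.resize(a,(480,400)),b[:400,:320]]))
E
```

```text
[443.68774855 348.0615271  197.97176272] 0.08343051785222261 [ 0.3355957  -0.30173794 -2.36397892] 48.933777809143066
```

View pics/v2.png

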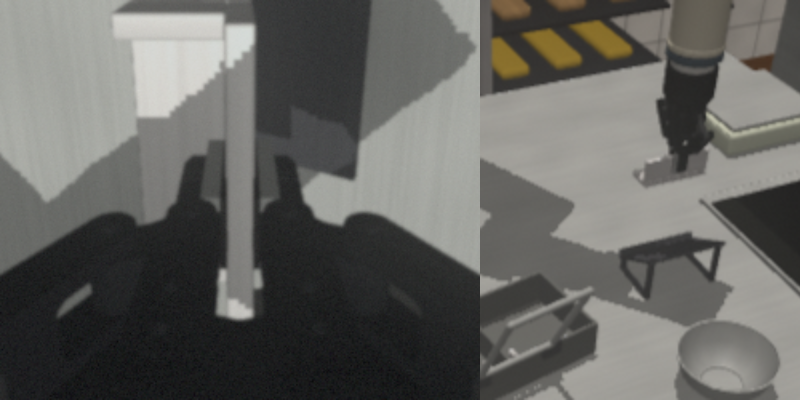

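```bash
python3 - <<'E'
from h import *
move([510,0,215],99.6)
E
```

```text
dp [-346.9   72.3  -16.9] yaw -10.6 now [443.7 348.1 198. ] yaw 89.0 F [ 0.3 -0.3 -2.4]
```

>>> carry_out(targets=[{"dp": [-25, 5, -10], "yaw": -2}, {"dp": [-75, 15, -16], "yaw": -4}, {"dp": [-125, 26, -16], "yaw": -6}, {"dp": [-175, 37, -16], "yaw": -8}, {"dp": [-225, 48, -16], "yaw": -9}, {"dp": [-275, 59, -16], "yaw": -10}, {"dp": [-320, 68, -16], "yaw": -10.6}, {"dp": [-347, 72, -16], "yaw": -10.6}, {"dp": [-347, 72, -16], "yaw": -10.6}, {"dp": [-347, 72, -16], "yaw": -10.6}])

```text
clock: 4.88
eef_pos: [509.5, 0.7, 213.3]
tcp_rot: [-3.14, -0.001, 1.738]
contact_force: [-0.4, 1.3, -2.0]
opening: 0.083
grasp_force: 48.8
```

```bash
python3 - <<'E'
from h import *
C,im=shot("wrist","w3"); s=r.sense(); print(s["eef_pos"],s["opening"],s["contact_force"],s["grasp_force"])
E
```

```text
[509.61593776   1.00214588 213.57414594] 0.08273129251264216 [ 0.22075419  0.78375742 -1.94346767] 48.78895282745361
```

View pics/w3.png

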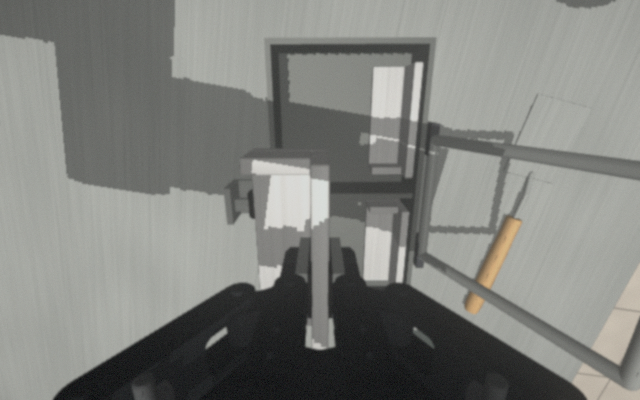

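```bash
python3 - <<'E'
from h import *
im=cv2.imread("pics/w3.png"); 
cv2.imwrite("pics/c3.png",cv2.resize(im[30:290,255:445],(570,600) and None,fx=3,fy=2.3,interpolation=cv2.INTER_CUBIC) if 0 else cv2.resize(im[35:285,255:445],None,fx=2.4,fy=2.4,interpolation=cv2.INTER_CUBIC))
C=load("w3")
a,b=ray(C,266,38.5,60),ray(C,435.5,38.5,60); d=b-a; print(a,b,np.linalg.norm(d),np.degrees(np.arctan2(d[1],d[0])))
th=np.arctan2(d[1],d[0]); x=np.array([np.cos(th),np.sin(th)]); y=np.array([-x[1],x[0]])
print("centre",(a+b)[:2]/2-y*147.5)
for p in [(422,125,68),(420,262,68),(638,168,200),(625,385,200)]:print(p,ray(C,*p))
E
```

```text
[441.31287744 120.28898178  60.        ] [586.84844176 144.76077196  60.        ] 147.57868747710518 9.544988284485495
centre [538.53940167 -12.93308935]
(422, 125, 68) [592.40630448  71.77499772  68.        ]
(420, 262, 68) [628.92682822 -66.95946021  68.        ]
(638, 168, 200) [661.01635446  72.6901612  200.        ]
(625, 385, 200) [724.04337828 -64.65420642 200.        ]
```

View pics/c3.png

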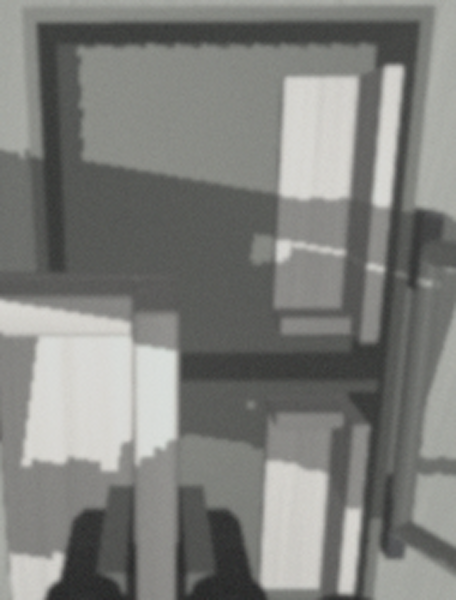

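```bash
python3 - <<'E'
from h import *
move([538,-89,110],99.5)
E
```

```text
dp [-93.5  13.1 103.5] yaw 0.1 now [509.6   1.  213.6] yaw 99.6 F [ 0.2  0.8 -1.9]
```

>>> carry_out(targets=[{"dp": [-30, 4, 15], "yaw": 0}, {"dp": [-65, 9, 40], "yaw": 0}, {"dp": [-88, 13, 75], "yaw": 0}, {"dp": [-93.5, 13, 103], "yaw": 0}, {"dp": [-93.5, 13, 103], "yaw": 0}, {"dp": [-93.5, 13, 130], "yaw": 0}, {"dp": [-93.5, 13, 155], "yaw": 0}, {"dp": [-93.5, 13, 168], "yaw": 0}, {"dp": [-93.5, 13, 172], "yaw": 0}, {"dp": [-93.5, 13, 172], "yaw": 0}])

```text
clock: 6.18
eef_pos: [539.2, -89.6, 43.0]
tcp_rot: [3.141, 0.0, 1.739]
contact_force: [-0.1, -0.5, -2.3]
opening: 0.082
grasp_force: 48.9
```

>>> carry_out(targets=[{"dp": [0, 0, 3], "yaw": 0}, {"dp": [0, 0, 6], "yaw": 0}, {"dp": [0, 0, 8], "yaw": 0}, {"dp": [0, 0, 8], "yaw": 0}])

```text
clock: 6.68
eef_pos: [538.5, -89.7, 34.1]
tcp_rot: [-3.141, -0.0, 1.738]
contact_force: [-0.1, 0.1, -1.8]
opening: 0.082
grasp_force: 48.9
```

>>> carry_out(targets=[{"dp": [0, 0, 2], "yaw": 0}, {"dp": [0, 0, 3], "yaw": 0}, {"dp": [0, 0, 3], "yaw": 0}])

```text
clock: 7.05
eef_pos: [538.6, -89.7, 31.2]
tcp_rot: [-3.141, -0.0, 1.739]
contact_force: [0.0, -1.1, -2.2]
opening: 0.086
grasp_force: 48.9
```

>>> carry_out(targets=[{"dp": [0, 0, 1], "yaw": 0}, {"dp": [0, 0, 2], "yaw": 0}, {"dp": [0, 0, 3], "yaw": 0}, {"dp": [0, 0, 3], "yaw": 0}])

```text
clock: 7.55
eef_pos: [538.9, -90.0, 30.0]
tcp_rot: [3.141, 0.0, 1.738]
contact_force: [-6.0, -1.1, 22.1]
opening: 0.084
grasp_force: 52.6
```

>>> carry_out(targets=[{"dp": [0, 0, -1], "yaw": 0}, {"dp": [0, 0, -1], "yaw": 0}])

```text
clock: 7.8
eef_pos: [538.9, -89.9, 30.1]
tcp_rot: [3.141, 0.0, 1.739]
contact_force: [-1.8, -1.3, 8.8]
opening: 0.087
grasp_force: 50.6
```

>>> carry_out(targets=[{"dp": [0, 0, -1], "yaw": 0}, {"dp": [0, 0, -1], "yaw": 0}, {"dp": [0, 0, -1], "yaw": 0}, {"dp": [0, 0, -1], "yaw": 0}, {"dp": [0, 0, -30], "yaw": 0}, {"dp": [0, 0, -80], "yaw": 0}, {"dp": [0, 0, -130], "yaw": 0}, {"dp": [0, 0, -180], "yaw": 0}, {"dp": [0, 0, -180], "yaw": 0}], fingers=-0.3)

```text
clock: 8.93
eef_pos: [541.0, -90.1, 213.3]
tcp_rot: [3.135, 0.002, 1.739]
contact_force: [0.3, -0.3, -0.6]
opening: 0.348
grasp_force: 0.0
```

```bash
python3 - <<'E'
from h import *
move([456,-333,205],95.6)
E
```

```text
dp [-225.2 -124.5    8. ] yaw 4.0 now [541.  -90.1 213.3] yaw 99.6 F [ 0.3 -0.3 -0.6]
```

>>> carry_out(targets=[{"dp": [-25, -14, 2], "yaw": 1}, {"dp": [-70, -39, 4], "yaw": 2}, {"dp": [-115, -64, 6], "yaw": 3}, {"dp": [-160, -89, 8], "yaw": 4}, {"dp": [-200, -111, 8], "yaw": 4}, {"dp": [-225, -124, 8], "yaw": 4}, {"dp": [-225, -124, 8], "yaw": 4}, {"dp": [-225, -124, 8], "yaw": 4}])

```text
clock: 9.93
eef_pos: [453.6, -331.4, 200.3]
tcp_rot: [-3.141, -0.001, 1.668]
contact_force: [0.3, 0.5, -0.2]
opening: 0.347
grasp_force: 0.0
```

```bash
python3 - <<'E'
from h import *
C,im=shot("wrist","w4"); s=r.sense(); print(s["eef_pos"],s["tcp_rot"])
C2,t4=shot("top","t4")
a=im[60:300,230:430]
b=t4[160:260,255:380]
cv2.imwrite("pics/c4.png",np.hstack([cv2.resize(a,(400,480),interpolation=cv2.INTER_CUBIC),cv2.resize(b,(400,480),interpolation=cv2.INTER_CUBIC)]))
E
```

```text
[ 453.88170173 -331.19246826  200.58927291] [-3.14081503e+00 -1.11112608e-03  1.66920356e+00]
```

View pics/c4.png

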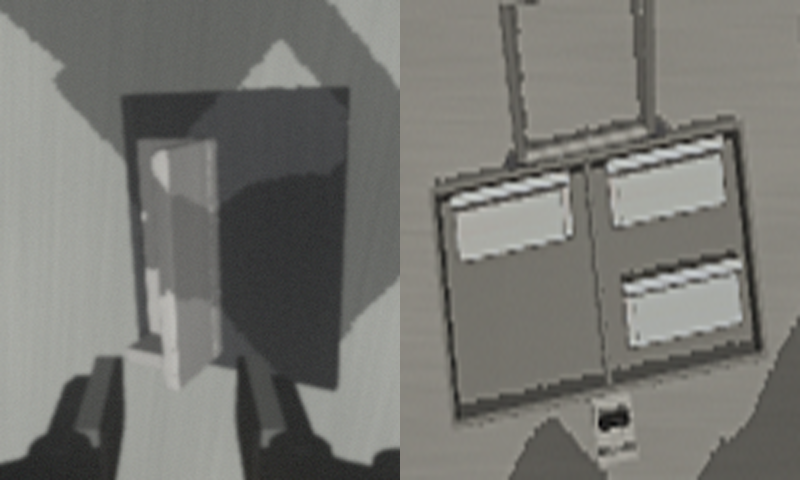

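```bash
python3 - <<'E'
from h import *
C=load("w4"); g=cv2.cvtColor(cv2.imread("pics/w4.png"),cv2.COLOR_BGR2GRAY)
for v in [130,132,134,136,138,142,160,240,246,250,252,254,256]: print(v,g[v,300:332:2].tolist())
a,b=ray(C,314,135,89),ray(C,320.5,254.5,89); d=b-a
print(a,b,(a+b)/2,np.linalg.norm(d),np.degrees(np.arctan2(d[1],d[0])))
print("foot",ray(C,336.5,130,50))
E
```

```text
130 [99, 104, 102, 99, 102, 99, 99, 100, 100, 96, 91, 94, 93, 94, 88, 91]
132 [112, 109, 112, 109, 111, 108, 105, 101, 97, 95, 96, 99, 109, 114, 115, 118]
134 [111, 110, 112, 109, 104, 112, 114, 102, 108, 112, 118, 120, 124, 125, 127, 122]
136 [110, 109, 113, 109, 142, 166, 164, 129, 122, 124, 124, 123, 123, 123, 129, 122]
138 [110, 112, 112, 141, 169, 177, 172, 129, 121, 124, 121, 124, 124, 125, 124, 125]
142 [108, 109, 115, 158, 178, 178, 179, 146, 122, 125, 123, 125, 127, 125, 125, 122]
160 [86, 109, 112, 112, 113, 116, 116, 119, 105, 102, 101, 104, 111, 119, 124, 124]
240 [168, 168, 171, 168, 169, 162, 171, 177, 181, 177, 131, 127, 129, 124, 126, 126]
246 [160, 157, 159, 164, 156, 160, 170, 174, 178, 171, 128, 127, 128, 125, 132, 148]
250 [159, 160, 161, 160, 156, 158, 161, 174, 180, 174, 138, 130, 141, 153, 159, 160]
252 [158, 160, 161, 160, 157, 156, 156, 173, 180, 177, 141, 141, 154, 159, 157, 161]
254 [159, 158, 159, 159, 157, 159, 156, 162, 167, 173, 155, 154, 160, 155, 159, 159]
256 [158, 160, 161, 159, 155, 159, 158, 159, 160, 162, 157, 158, 157, 158, 158, 160]
[ 443.55900692 -280.97603667   89.        ] [ 459.59675825 -389.62365822   89.        ] [ 451.57788258 -335.29984744   89.        ] 109.82492947506803 -81.60306234972178
foot [ 463.89093787 -278.77903215   50.        ]
```

```bash
python3 - <<'E'
from h import *
move([455.5,-334.7,68.5],98.4)
E
```

```text
dp [ -3.8   1.1 132.3] yaw -2.7 now [ 454.1 -331.1  200.8] yaw 95.7 F [-0.6  0.6 -0.3]
```

>>> carry_out(targets=[{"dp": [-2, 0.5, 40], "yaw": -2}, {"dp": [-3.8, 1.1, 80], "yaw": -2.7}, {"dp": [-3.8, 1.1, 110], "yaw": -2.7}, {"dp": [-3.8, 1.1, 125], "yaw": -2.7}, {"dp": [-3.8, 1.1, 132], "yaw": -2.7}, {"dp": [-3.8, 1.1, 132], "yaw": -2.7}], fingers=-0.2)

```text
clock: 10.78
eef_pos: [455.8, -335.9, 69.7]
tcp_rot: [3.141, 0.0, 1.716]
contact_force: [1.0, 0.1, -0.8]
opening: 0.401
grasp_force: 0.0
```

>>> carry_out(targets=[{"dp": [0, 0, 0], "yaw": 0}, {"dp": [0, 0, 0], "yaw": 0}, {"dp": [0, 0, 0], "yaw": 0}, {"dp": [0, 0, 0], "yaw": 0}, {"dp": [0, 0, 0], "yaw": 0}, {"dp": [0, 0, 0], "yaw": 0}], fingers=-1, grip_force=40)

```text
clock: 11.52
eef_pos: [457.5, -337.4, 71.8]
tcp_rot: [3.137, 0.004, 1.716]
contact_force: [0.7, -0.5, 10.9]
opening: 0.083
grasp_force: 41.3
```

>>> carry_out(targets=[{"dp": [0, 0, -15], "yaw": 0}, {"dp": [0, 0, -35], "yaw": 0}, {"dp": [0, 0, -70], "yaw": 0}, {"dp": [0, 0, -110], "yaw": 0}, {"dp": [0, 0, -145], "yaw": 0}, {"dp": [0, 0, -145], "yaw": 0}], grip_force=50)

```text
clock: 12.28
eef_pos: [456.7, -337.0, 218.1]
tcp_rot: [3.137, 0.004, 1.716]
contact_force: [1.3, -0.3, -1.3]
opening: 0.085
grasp_force: 49.0
```

```bash
python3 - <<'E'
from h import *
# left compartment: carrier frame (-14,+73)
a=np.radians(9.55); R=np.array([[np.cos(a),-np.sin(a)],[np.sin(a),np.cos(a)]])
p=np.array([539.5,-14.5])+R@[-14,73]; print(p); move([*p,110],99.5)
E
```

```text
[513.58272179  55.16559187]
dp [380.3 112.5 106.9] yaw -1.2 now [ 456.7 -337.   218.1] yaw 98.3 F [ 1.3 -0.3 -1.3]
```

>>> carry_out(targets=[{"dp": [25, 7, 0], "yaw": -0.3}, {"dp": [75, 22, 0], "yaw": -0.6}, {"dp": [125, 37, 0], "yaw": -1.2}, {"dp": [175, 52, 0], "yaw": -1.2}, {"dp": [225, 67, 0], "yaw": -1.2}, {"dp": [275, 82, 0], "yaw": -1.2}, {"dp": [325, 96, 0], "yaw": -1.2}, {"dp": [360, 107, 0], "yaw": -1.2}, {"dp": [380, 112.5, 0], "yaw": -1.2}, {"dp": [380, 112.5, 20], "yaw": -1.2}, {"dp": [380, 112.5, 60], "yaw": -1.2}, {"dp": [380, 112.5, 90], "yaw": -1.2}])

```text
clock: 13.78
eef_pos: [510.4, 56.3, 122.4]
tcp_rot: [-3.14, -0.0, 1.737]
contact_force: [0.9, -0.1, -2.0]
opening: 0.083
grasp_force: 48.9
```

```bash
python3 - <<'E'
from h import *
C,im=shot("wrist","w5"); s=r.sense(); print(s["opening"],s["contact_force"],s["grasp_force"])
move([513.6,55.2,43],99.5)
E
```

```text
0.07852565626693966 [-1.80464316  0.08233616 -5.65109781] 48.92029881477356
dp [-1.7  5.6 76.1] yaw 0.0 now [508.4  56.  119.1] yaw 99.5 F [-1.8  0.1 -5.7]
```

View pics/w5.png

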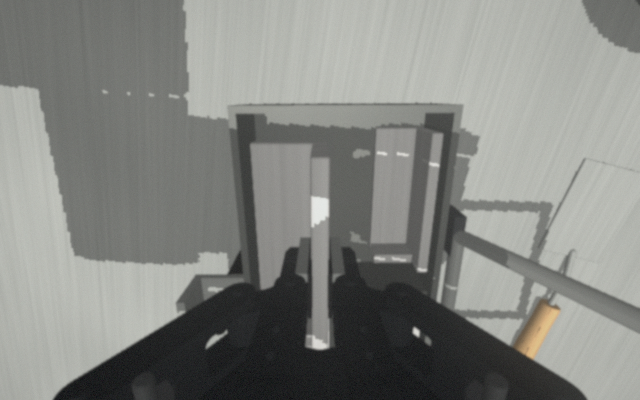

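>>> carry_out(targets=[{"dp": [0, 1, 15], "yaw": 0}, {"dp": [0, 2, 35], "yaw": 0}, {"dp": [0, 3, 55], "yaw": 0}, {"dp": [0, 3, 72], "yaw": 0}, {"dp": [0, 3, 82], "yaw": 0}, {"dp": [0, 3, 85], "yaw": 0}, {"dp": [0, 3, 85], "yaw": 0}])

```text
clock: 14.7
eef_pos: [515.0, 56.8, 39.5]
tcp_rot: [3.141, 0.0, 1.737]
contact_force: [-0.2, 0.0, -0.8]
opening: 0.086
grasp_force: 49.1
```

>>> carry_out(targets=[{"dp": [0, 0, 2], "yaw": 0}, {"dp": [0, 0, 4], "yaw": 0}, {"dp": [0, 0, 5], "yaw": 0}, {"dp": [0, 0, 6], "yaw": 0}, {"dp": [0, 0, 6], "yaw": 0}])

```text
clock: 15.32
eef_pos: [514.7, 56.8, 33.2]
tcp_rot: [-3.141, -0.0, 1.737]
contact_force: [0.2, -1.3, -2.5]
opening: 0.086
grasp_force: 49.1
```

>>> carry_out(targets=[{"dp": [0, 0, 1], "yaw": 0}, {"dp": [0, 0, 2], "yaw": 0}, {"dp": [0, 0, 3], "yaw": 0}, {"dp": [0, 0, 3], "yaw": 0}])

```text
clock: 15.82
eef_pos: [514.9, 57.0, 31.6]
tcp_rot: [3.141, -0.0, 1.737]
contact_force: [-5.5, 1.1, 19.4]
opening: 0.083
grasp_force: 52.1
```

>>> carry_out(targets=[{"dp": [0, 0, -1], "yaw": 0}, {"dp": [0, 0, -1], "yaw": 0}])

```text
clock: 16.08
eef_pos: [514.9, 57.0, 31.7]
tcp_rot: [3.141, -0.0, 1.737]
contact_force: [-1.5, 0.9, 7.8]
opening: 0.081
grasp_force: 50.4
```

>>> carry_out(targets=[{"dp": [0, 0, -1], "yaw": 0}, {"dp": [0, 0, -1], "yaw": 0}, {"dp": [0, 0, -1], "yaw": 0}, {"dp": [0, 0, -1], "yaw": 0}, {"dp": [0, 0, -30], "yaw": 0}, {"dp": [0, 0, -80], "yaw": 0}, {"dp": [0, 0, -130], "yaw": 0}, {"dp": [0, 0, -180], "yaw": 0}, {"dp": [0, 0, -240], "yaw": 0}, {"dp": [0, 0, -270], "yaw": 0}, {"dp": [0, 0, -270], "yaw": 0}], fingers=-0.3)

```text
clock: 17.45
eef_pos: [516.0, 56.9, 303.8]
tcp_rot: [3.137, 0.0, 1.737]
contact_force: [-0.7, 0.1, -1.1]
opening: 0.352
grasp_force: 0.0
```

```bash
python3 - <<'E'
from h import *
s=r.sense(); print(s["eef_pos"])
C,im=shot("wrist","w6"); C2,t=shot("top","t6"); 
b=t[130:260,255:380]
cv2.imwrite("pics/c6.png",np.hstack([cv2.resize(im,(480,300)),cv2.resize(b,(312,325),interpolation=cv2.INTER_CUBIC)[:300]]))
a=np.radians(9.55); R=np.array([[np.cos(a),-np.sin(a)],[np.sin(a),np.cos(a)]])
for th in [1.8,2,2.1]:
    w=[np.array([*(np.array([539.5,-14.5])+R@[80-165*np.cos(th),yy]),68+165*np.sin(th)]) for yy in (42,60,-60)]
    print(th,w[0].round(1),[proj(C,q).round(0).tolist() for q in w],[proj(C2,q).round(1).tolist() for q in w])
E
```

```text
[515.98516686  56.91133155 303.83497076]
1.8 [648.4  46.4 228.7] [[483.0, 247.0], [487.0, 226.0], [464.0, 349.0]] [[295.9, 170.2], [289.1, 171.2], [334.5, 164.8]]
2 [679.1  51.6 218. ] [[514.0, 241.0], [518.0, 221.0], [492.0, 340.0]] [[294.3, 159.3], [287.6, 160.3], [332.5, 153.9]]
2.1 [693.6  54.  210.4] [[525.0, 237.0], [530.0, 217.0], [503.0, 334.0]] [[293.6, 154.5], [286.9, 155.4], [331.5, 149.1]]
```

View pics/c6.png

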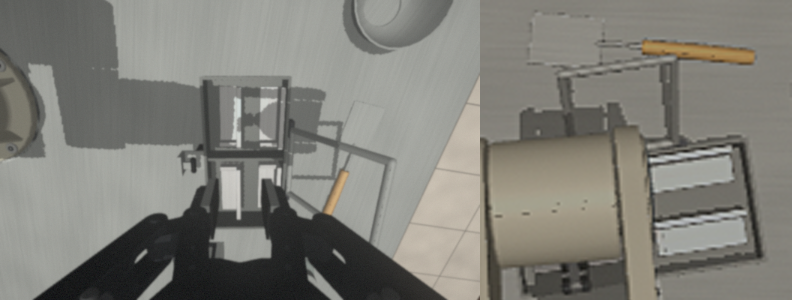

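```bash
python3 - <<'E'
from h import *
g=cv2.cvtColor(cv2.imread("pics/w6.png"),cv2.COLOR_BGR2GRAY)
for v in (225,236,245): print(v,g[v,490:546:2].tolist())
C=load("w6"); C2=load("t6")
for th in (1.9,1.95,2.,2.05,2.1):
    a=np.radians(9.55); R=np.array([[np.cos(a),-np.sin(a)],[np.sin(a),np.cos(a)]])
    w=[[*(np.array([539.5,-14.5])+R@[80-165*np.cos(th),yy]),68+165*np.sin(th)] for yy in (42,50)]
    print(th,np.round(w[0],1),proj(C,w[0]),proj(C,w[1]),proj(C2,w[0]))
t=cv2.cvtColor(cv2.imread("pics/t6.png"),cv2.COLOR_BGR2GRAY)
for u in (292,296,300): print(u,t[150:170,u].tolist())
E
```

```text
225 [165, 166, 164, 166, 166, 162, 163, 164, 164, 164, 162, 124, 100, 122, 141, 148, 169, 161, 153, 161, 167, 167, 168, 166, 167, 164, 162, 163]
236 [164, 167, 162, 160, 161, 163, 162, 164, 161, 162, 115, 106, 127, 145, 158, 167, 163, 153, 163, 163, 166, 166, 164, 166, 163, 162, 162, 163]
245 [164, 162, 161, 162, 164, 161, 164, 164, 161, 121, 108, 126, 143, 160, 168, 164, 154, 159, 165, 165, 163, 161, 162, 161, 163, 163, 161, 164]
1.9 [664.   49.  224.1] [499.50676915 244.35606731] [501.36873212 235.31048445] [295.10363994 164.59800327]
1.95 [671.7  50.3 221.3] [506.95132214 242.68307646] [508.86846157 233.72437512] [294.71002227 161.90910571]
2.0 [679.1  51.6 218. ] [513.75163949 240.83620101] [515.7131995  231.97394835] [294.32976478 159.31815893]
2.05 [686.4  52.8 214.4] [519.88575946 238.83453147] [521.88103949 230.07741658] [293.96401911 156.83294484]
2.1 [693.6  54.  210.4] [525.34054293 236.69772141] [527.3590854  228.05351467] [293.61385494 154.46065901]
292 [138, 139, 141, 139, 138, 138, 153, 110, 128, 134, 105, 130, 135, 132, 134, 136, 99, 133, 136, 137]
296 [139, 139, 141, 140, 139, 144, 100, 117, 158, 122, 69, 128, 129, 128, 127, 130, 129, 130, 130, 130]
300 [137, 140, 141, 140, 138, 144, 113, 139, 129, 99, 131, 126, 127, 128, 127, 129, 129, 129, 129, 128]
```

>>> carry_out(targets=[{"dp": [-8, 40, 0], "yaw": 0}, {"dp": [-18, 90, 0], "yaw": 0}, {"dp": [-27, 135, 0], "yaw": 0}, {"dp": [-32, 162, 0], "yaw": 0}, {"dp": [-32, 162, 15], "yaw": 0}, {"dp": [-32, 162, 45], "yaw": 0}, {"dp": [-32, 162, 70], "yaw": 0}, {"dp": [-32, 162, 84], "yaw": 0}, {"dp": [-32, 162, 84], "yaw": 0}, {"dp": [-32, 162, 84], "yaw": 0}])

```text
clock: 18.8
eef_pos: [680.0, 52.1, 218.0]
tcp_rot: [3.141, 0.0, 1.737]
contact_force: [-0.1, 1.1, 0.5]
opening: 0.343
grasp_force: 0.0
```

>>> carry_out(targets=[{"dp": [0, 0, 0], "yaw": 0}, {"dp": [0, 0, 0], "yaw": 0}, {"dp": [0, 0, 0], "yaw": 0}, {"dp": [0, 0, 0], "yaw": 0}], fingers=-1, grip_force=30)

```text
clock: 19.3
eef_pos: [680.7, 52.1, 218.5]
tcp_rot: [3.139, 0.0, 1.737]
contact_force: [1.7, 0.3, 6.1]
opening: 0.101
grasp_force: 30.4
```

```bash
python3 - <<'E'
from h import *
s=r.sense(); print(s["eef_pos"],s["opening"],s["grasp_force"],s["contact_force"])
t0=2.02
for th in np.arange(2.02,0.2,-0.16):
    d=[165*(np.cos(t0)-np.cos(th)),165*(np.sin(t0)-np.sin(th))]
    print(round(th,2),np.round(d,1).tolist())
E
```

```text
[680.72669843  52.1361947  218.46535028] 0.10126502957395689 30.439669489860535 [1.6939329  0.31898994 6.13458293]
2.02 [0.0, 0.0]
1.86 [-24.6, -9.5]
1.7 [-50.4, -15.0]
1.54 [-76.7, -16.3]
1.38 [-102.9, -13.4]
1.22 [-128.4, -6.3]
1.06 [-152.3, 4.7]
0.9 [-174.2, 19.4]
0.74 [-193.5, 37.4]
0.58 [-209.7, 58.2]
0.42 [-222.3, 81.4]
0.26 [-231.1, 106.2]
```

>>> carry_out(targets=[{"dp": [0, -12, -5.2], "yaw": 0}, {"dp": [0, -24.6, -9.5], "yaw": 0}, {"dp": [0, -37.5, -12.7], "yaw": 0}, {"dp": [0, -50.4, -15], "yaw": 0}, {"dp": [0, -63.5, -16.2], "yaw": 0}, {"dp": [0, -76.7, -16.3], "yaw": 0}, {"dp": [0, -90, -15.4], "yaw": 0}, {"dp": [0, -102.9, -13.4], "yaw": 0}, {"dp": [0, -115.8, -10.4], "yaw": 0}, {"dp": [0, -128.4, -6.3], "yaw": 0}, {"dp": [0, -128.4, -6.3], "yaw": 0}])

```text
clock: 20.68
eef_pos: [550.7, 30.3, 222.9]
tcp_rot: [-3.138, 0.0, 1.737]
contact_force: [-2.4, -3.0, 6.5]
opening: 0.099
grasp_force: 30.5
```

Relative to this point (θ≈1.22), continue to 0.26.

>>> carry_out(targets=[{"dp": [0, -12, 5], "yaw": 0}, {"dp": [0, -23.9, 11], "yaw": 0}, {"dp": [0, -35, 18], "yaw": 0}, {"dp": [0, -45.8, 25.7], "yaw": 0}, {"dp": [0, -55.8, 34.4], "yaw": 0}, {"dp": [0, -65.1, 43.7], "yaw": 0}, {"dp": [0, -73.6, 53.8], "yaw": 0}, {"dp": [0, -81.3, 64.5], "yaw": 0}, {"dp": [0, -88, 76], "yaw": 0}, {"dp": [0, -93.9, 87.7], "yaw": 0}, {"dp": [0, -102.7, 112.5], "yaw": 0}, {"dp": [0, -102.7, 112.5], "yaw": 0}])

```text
clock: 22.18
eef_pos: [452.1, 13.9, 109.8]
tcp_rot: [3.14, -0.0, 1.737]
contact_force: [6.7, -2.6, -2.5]
opening: 0.098
grasp_force: 29.4
```

>>> carry_out(targets=[{"dp": [0, 0, 0], "yaw": 0}, {"dp": [0, 0, 0], "yaw": 0}, {"dp": [0, 0, 0], "yaw": 0}, {"dp": [0, 0, -15], "yaw": 0}, {"dp": [0, 0, -35], "yaw": 0}, {"dp": [0, 0, -35], "yaw": 0}], fingers=-0.5)

```text
clock: 22.92
eef_pos: [453.1, 13.9, 148.0]
tcp_rot: [3.138, 0.0, 1.737]
contact_force: [0.1, -0.4, -0.5]
opening: 0.246
grasp_force: 0.0
```

>>> carry_out(targets=[{"dp": [0, -3, 0], "yaw": 0}, {"dp": [0, -3, 0], "yaw": 0}, {"dp": [0, -3, 0], "yaw": 0}, {"dp": [0, -3, 0], "yaw": 0}, {"dp": [0, -3, 5], "yaw": 0}, {"dp": [0, -3, 10], "yaw": 0}, {"dp": [0, -3, 14], "yaw": 0}, {"dp": [0, -3, 14], "yaw": 0}], fingers=-1)

```text
clock: 23.92
eef_pos: [448.6, 13.3, 131.6]
tcp_rot: [-3.141, -0.0, 1.737]
contact_force: [-0.2, -0.2, 0.9]
opening: 0.003
grasp_force: 0.0
```

>>> carry_out(targets=[{"dp": [0, 0, 5], "yaw": 0}, {"dp": [0, 0, 10], "yaw": 0}, {"dp": [0, 0, 15], "yaw": 0}, {"dp": [0, 0, 20], "yaw": 0}, {"dp": [0, 0, 25], "yaw": 0}, {"dp": [0, 0, 29], "yaw": 0}, {"dp": [0, 0, 32], "yaw": 0}, {"dp": [0, 0, 32], "yaw": 0}])

```text
clock: 24.92
eef_pos: [448.9, 13.4, 99.9]
tcp_rot: [-3.141, -0.0, 1.737]
contact_force: [0.1, -0.3, -0.5]
opening: -0.0
grasp_force: 0.0
```

>>> carry_out(targets=[{"dp": [0, 0, 2], "yaw": 0}, {"dp": [0, 0, 4], "yaw": 0}, {"dp": [0, 0, 6], "yaw": 0}, {"dp": [0, 0, 8], "yaw": 0}, {"dp": [0, 0, 8], "yaw": 0}])

```text
clock: 25.55
eef_pos: [448.5, 13.3, 92.1]
tcp_rot: [-3.141, 0.0, 1.737]
contact_force: [-2.4, -0.7, 3.6]
opening: 0.001
grasp_force: 1.9
```

>>> carry_out(targets=[{"dp": [0, 0, 1], "yaw": 0}, {"dp": [0, 0, 2], "yaw": 0}, {"dp": [0, 0, 3], "yaw": 0}, {"dp": [0, 0, 4], "yaw": 0}, {"dp": [0, 0, 4], "yaw": 0}])

```text
clock: 26.18
eef_pos: [449.2, 13.4, 88.0]
tcp_rot: [3.141, 0.0, 1.737]
contact_force: [-0.3, -0.6, -0.2]
opening: 0.001
grasp_force: 0.0
```

```bash
python3 - <<'E'
from h import *
C,im=shot("scene","s7"); C2,t=shot("top","t7"); C3,w=shot("wrist","w7")
b=im[130:270,230:390]
cv2.imwrite("pics/c7.png",np.hstack([cv2.resize(b,(400,350),interpolation=cv2.INTER_CUBIC),cv2.resize(w[120:320,200:420],(390,350),interpolation=cv2.INTER_CUBIC)]))
s=r.sense();print(s["eef_pos"],s["contact_force"])
E
```

```text
[449.39172203  13.40619943  88.11293891] [ 0.58250887 -0.52004793 -0.30911798]
```

View pics/c7.png

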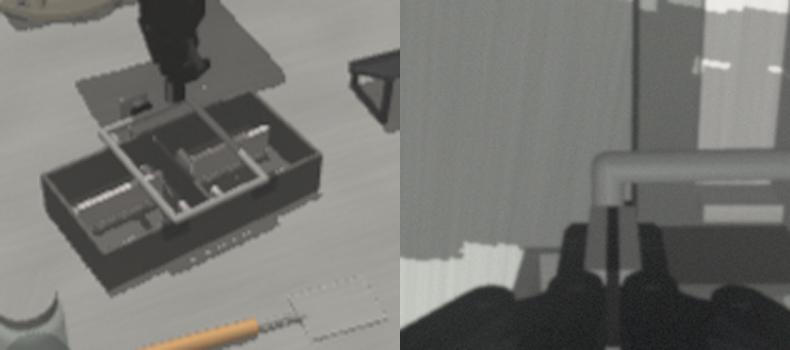

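>>> carry_out(targets=[{"dp": [0, 0, 1], "yaw": 0}, {"dp": [0, 0, 2], "yaw": 0}, {"dp": [0, 0, 3], "yaw": 0}, {"dp": [0, 0, 4], "yaw": 0}, {"dp": [0, 0, 4], "yaw": 0}])

```text
clock: 26.95
eef_pos: [448.7, 13.3, 83.9]
tcp_rot: [-3.141, -0.0, 1.737]
contact_force: [-0.1, -0.3, -0.5]
opening: -0.001
grasp_force: 0.0
```

>>> carry_out(targets=[{"dp": [0, 0, 1], "yaw": 0}, {"dp": [0, 0, 2], "yaw": 0}, {"dp": [0, 0, 2], "yaw": 0}])

```text
clock: 27.32
eef_pos: [448.8, 13.3, 82.0]
tcp_rot: [-3.141, -0.0, 1.737]
contact_force: [0.6, 1.2, -0.6]
opening: 0.001
grasp_force: 0.0
```

>>> carry_out(targets=[{"dp": [0, 0, 1], "yaw": 0}, {"dp": [0, 0, 2], "yaw": 0}, {"dp": [0, 0, 2], "yaw": 0}])

```text
clock: 27.7
eef_pos: [448.9, 13.3, 80.5]
tcp_rot: [-3.142, -0.0, 1.737]
contact_force: [-3.9, -0.4, 10.7]
opening: 0.0
grasp_force: 5.1
```

>>> carry_out(targets=[{"dp": [0, 0, -2], "yaw": 0}, {"dp": [0, 0, -10], "yaw": 0}, {"dp": [0, 0, -40], "yaw": 0}, {"dp": [0, 0, -90], "yaw": 0}, {"dp": [0, 0, -140], "yaw": 0}, {"dp": [0, -50, -160], "yaw": 0}, {"dp": [0, -80, -160], "yaw": 0}, {"dp": [0, -80, -160], "yaw": 0}])

```text
clock: 28.7
eef_pos: [368.3, -0.1, 240.6]
tcp_rot: [3.141, 0.0, 1.736]
contact_force: [0.6, -0.1, -0.7]
opening: -0.002
grasp_force: 0.0
```

```bash
python3 - <<'E'
from h import *
C,w=shot("wrist","w8"); g=cv2.cvtColor(w,cv2.COLOR_BGR2GRAY)
a=np.radians(9.55); R=np.array([[np.cos(a),-np.sin(a)],[np.sin(a),np.cos(a)]])
for th in (0,.1,.2):
    p=[*(np.array([539.5,-14.5])+R@[80-165*np.cos(th),50]),68+165*np.sin(th)]; q=proj(C,p); print(th,q.round(1))
    # an arm of the gate, mid-length (y=+60): columns/rows through it
p=proj(C,[*(np.array([539.5,-14.5])+R@[-85,50]),68]).round().astype(int)
print(p,g[p[1],p[0]-24:p[0]+26:2].tolist())
q0,q1=[proj(C,[*(np.array([539.5,-14.5])+R@[80-60*np.cos(t),60]),68+60*np.sin(t)]).round(1) for t in (0,.1)]; print(q0,q1)
E
```

```text
0 [396.8 169.9]
0.1 [401.7 173.7]
0.2 [408.7 177.8]
[397 170] [114, 112, 109, 112, 112, 111, 113, 113, 101, 80, 99, 110, 118, 107, 79, 77, 93, 88, 92, 92, 97, 132, 141, 142, 140]
[497.7 160.5] [501.3 161.6]
```

```bash
python3 -c "
from rig import r
print(r.sign_off())"
```

```text
the job is handed in; nothing more can be done
None
```

I laid both runners flat in their matching compartments, snapped the gate home and released it, and handed the job in at about 29 s; the hand-in returned no verdict, and I viewed 11 pictures, one over the limit of 10.

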